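# Cover the ink pot in the warming bath and hold the outer lid up

### The arm

A 6-joint arm with a two-finger parallel gripper is mounted at the origin on the work surface. World frame = base frame: x ahead of the robot, y to its left, z up, the work surface at z = 0. Lengths are in m, angles in rad, forces in N, time in s.
With the tool pointing down it reaches from about 0.3 to 0.95 m from the base axis. Payload 3.1 kg.
Tool frame: the origin (TCP) lies midway between the tips of the shut fingers; the grasp point (between the pads) lies 19 mm behind it (bot.grasp_offset is the z of the grasp point in the tool frame, in m); z points along the fingers, y is the line along which they close (so a half turn about z gives the same grasp; the last joint's range is limited). The gripper opens to 85 mm and grips with 20 to 120 N. Pads are 22 mm wide; open, the fingers measure 114 mm over their backs; the gripper's body (76 mm by 85 mm) begins 54 mm behind the grasp point. The pads swing forward as they close: fully open they stand 13 mm farther back than shut.
Start: joints at [-1.406, 0.308, 1.634, -0, 1.2, -0.07], TCP at [0.145, -0.608, 0.231] pointing down, gripper open.
Joint ranges: [-3.06, 3.06], [-0.79, 1.96], [0.05, 2.63], [-1.19, 4.34], [0.05, 2.64], [-2.94, 2.94]. Speed limits (rad/s): [2.79, 2.79, 3.14, 3.14, 3.14, 3.14].

### API

Orientations are given as a unit quaternion [x, y, z, w].
In Python, from rig import status, cams, bot gives the robot as it stands.
- The arm moves only by the tool send_rows, never from a script. Its argument "increments" is a list that holds one entry, the list of rows, each a list of 5 numbers: the shift along the tool's x, y, z each as a share of 1000 mm, from -1 to 1, then the turn about the tool's z as a share of 360 degrees, from -1 to 1, then the finger opening in mm, from 0 to 85.4. In form: [[[tx, ty, tz, yaw, gripper], ...]]. A call has 1 to 5 rows; each row is the pose to reach, as a shift and turn from the pose commanded when the call began, along the tool's axes at that moment, turning the shorter way round; what a row does not reach only later rows make up. A row lasts 1/8 s, in which the tool goes at most 62.5 mm and 10.7 degrees, less where a joint would pass 70% of its speed; a pose out of reach is approached as far as the arm can. A call with a number of a shift or a turn outside -1 to 1 is refused whole. A call with a gripper value outside its range is refused whole. The fingers move at their own pace and stop on an object; "newtons" is the grip in N (left out, the last holds). Time passes only in rows, so rows that repeat a pose let the fingers close. It gives the time, the measured TCP pose, the force, the opening and the grip force at its end, in the units of the state.
- status.read_state(): the state, without advancing time (a new reading comes with each control period).
- cams.camera(name): name is "side" or "top" or "wrist"; returns a dict with "image" (480x640x3 uint8, red, green, blue), "K" (3x3 intrinsics, pixels), "cam_to_world" (4x4, takes a point from camera to world coordinates); the wrist camera has in their place "tool_from_camera" (4x4, takes a point from camera to tool coordinates, whose origin is the TCP and whose axes are the flange's). Camera axes: x right, y down, z forward; pixel columns grow to the right and rows downward; lengths in m; the calibration is good to about 2 mm. A picture is of the moment at which its call begins: read the wrist's pose just before it. There is no depth.
- bot.close_job(): hands the job in; it is judged then, once.
The state is a dict: "time": time; "joint_pos": joint angles; "joint_vel": joint speeds; "effort": joint torques, N m; "position": TCP position; "tcp_rot": TCP orientation; "contact_force": force on the tool from outside, world axes, zero at the start; "moment": the same for the moment, N m; "grip_width": finger opening in m; "grasp_force": force on a finger pad.
Only numpy, scipy, OpenCV 4.12 (cv2) and the standard library are available. Lean on these libraries where they do the work, as an engineer would, in place of code of your own. Each camera call takes 0.05 s, during which the arm holds its last target. There are 200 camera calls.

### The job

Cover the ink pot in the warming bath, leaving the ring around the pot open for topping up. First gently lower the hinged cover fully shut, then carry the nested lid pair over as one, never parting the two lids on the way, and set it down square without dropping it, the inner lid on the pot and the outer lid on the cover. Then lift the outer lid alone, the inner lid staying undisturbed on the pot, and finish while still holding the outer lid level and still, straight above the pot, about 10 cm higher than it sat; leave the other things on the bench where they are.

Things in the scene. Friction and masses are not known exactly. Their poses are not given: they have to be found in the camera images.
- bath: Steel water bath, fixed; tank 220 x 240 mm (x, y), control panel towards the robot. Origin: centre of its underside on the bench, x towards its hinge side, z up. A fixed steel pot (outside diameter 96, bore 88) stands on the origin's axis. With the cover shut, the flat top is 120 mm above the bench, with a 144 mm round opening about the pot, whose rim stands 6 mm proud.
- pot_rim (a point): Centre of the pot's mouth, level with its rim, 126 mm above the bench.
- cover (a joint): Angle of the hinged cover, rad: 0 fully shut (a stop), growing as it opens; starts 0.5 to 0.85 open. Steel plate 224 x 244 x 4 mm, 0.55 kg, hinged on the bath's far (+x) edge. Its stiff hinge keeps it where it is left; pushing the handle down takes about 1 to 4 N.
- cover_hinge (a point): Point on the cover's hinge line, in the middle of its length (hinge line along the bath's y), 116 mm above the bench.
- cover_handle (a point): Centre of the top face of the cover's handle, a black bar 90 mm long (bath's y), 20 deep, 12 thick, on the cover's free front edge; 238 mm out from the hinge line and 12 mm above it (then 128 mm above the bench) when the cover is shut.
- inner_lid: Inner lid, loose, about 0.16 kg, under the outer lid. Origin: centre of its underside, z up. A round plug, diameter 80 tapering to 66 mm at the bottom, 10 deep, drops into the pot's bore; the disc above it, diameter 108, 4 thick, rests on the pot's rim (origin then 116 mm above the bench); a 12 mm stem carries a black knob, diameter 22, 44 to 70 mm above the origin.
- inner_knob (a point): Centre of the top face of the inner lid's knob, 70 mm above the inner lid's origin. The knob sticks 28 mm up out of the outer lid's collar while the lids are nested, and can be pinched from above. Lifting it lifts both lids, as the outer lid rests on the inner lid's disc.
- outer_lid: Outer lid, loose, about 0.26 kg: steel disc, diameter 170, plate top 15.5 mm above the lower edge of its skirt (11.5 deep, 160 inside). Origin: centre, level with the skirt's lower edge, z up. Nested, its origin is 2.5 mm above the inner lid's; set down, its skirt rests on the shut cover round the opening (origin 120 mm above the bench), just clear of the inner lid.
- outer_collar (a point): Centre of the top edge of the outer lid's collar, its grip, 39.5 mm above the outer lid's origin. The collar is an upright tube, outside diameter 45, bore 36, standing 24 mm up from the lid's plate; the inner lid's knob (22 mm) and stem pass up through it with 7 mm to spare all round.
- drip_tray: Shallow steel drip tray 200 x 200 mm, 16 mm high, floor 4 mm thick, fixed to the bench; the lid pair starts on its floor. Origin: centre of its underside.
- ink_jar: Bystander: closed ink jar, diameter 46, 75 mm high; origin at the centre of its base.
- palette_knife: Bystander: palette knife lying flat, 200 mm long, along its own x.
- quart_tin: Bystander: closed paint tin, diameter 90, 105 mm high; origin at the centre of its base.
- half_tin: Bystander: closed paint tin, diameter 64, 80 mm high; origin at the centre of its base.
- mixing_cup: Bystander: plastic mixing cup, rim diameter 70, 85 mm high; origin at the centre of its base.
- brush: Bystander: brush lying flat, along its own x.
- small_tin: Bystander: closed paint tin, diameter 60, 65 mm high; origin at the centre of its base.
- tape_core: Bystander: cardboard disc, diameter 56, 20 mm high; origin at the centre of its base.
Not all that is in view belongs to the job. Leave any yellow look-alike of the outer_lid alone.

How it is judged:
On the way, in this order (a step that is already met when the one before it is completed fails the run):
1. the hinged cover is shut (within 0.04 rad) while the lid pair is still off the bath (value of joint cover below 0.04 rad and horizontal distance between inner_lid and pot_rim above 0.1 m), for 0.2 s.
2. the nested lid pair is set down on the shut bath: inner lid seated on the pot, outer lid flat on the cover around it (value of joint cover below 0.04 rad and horizontal distance between inner_lid and pot_rim below 0.007 m and z of inner_lid in the frame of bath between 0.113 and 0.119 m and angle between each of inner_lid, outer_lid's own z axis and vertical below 0.04 rad and z of outer_lid in the frame of bath between 0.117 and 0.123 m and horizontal distance between outer_lid and pot_rim below 0.015 m), for 0.3 s.
At the end, for the whole second after the job is handed in: Cover shut within 0.04 rad. Inner lid at rest on the pot, within 7 mm of centre, 3 mm of seated height, 0.04 rad of level, untouched. Outer lid held by the fingers alone, still, its skirt 70 to 145 mm above its seat, within 30 mm of the pot axis, 0.14 rad of level (value of joint cover below 0.04 rad and horizontal distance between inner_lid and pot_rim below 0.007 m and z of inner_lid in the frame of bath between 0.113 and 0.119 m and angle between inner_lid's own z axis and vertical below 0.04 rad and linear speed of each of inner_lid, outer_lid below 0.02 m/s and z of outer_lid in the frame of bath between 0.19 and 0.265 m and horizontal distance between outer_lid and pot_rim below 0.03 m and angle between outer_lid's own z axis and vertical below 0.14 rad and contact force between the fingers and outer_lid above 1 N and contact force between the fingers and inner_lid below 0.2 N and contact force between outer_lid and inner_lid below 0.1 N and contact force between outer_lid and bath below 0.1 N); the arm keeps its last pose, push and grip.
It fails at once if the lids are parted (by more than about 10 mm) while the inner lid is not seated on the pot, or the inner lid is knocked while they are parted (z of outer_lid in the frame of inner_lid above 0.013 m and (horizontal distance between inner_lid and pot_rim above 0.008 m or z of inner_lid in the frame of bath above 0.121 m or angle between inner_lid's own z axis and vertical above 0.08 rad or linear speed of inner_lid above 0.08 m/s)).
It fails at once if the cover is slammed (faster than 2 rad/s) (velocity of joint cover below -2 rad/s).
It fails at once if the lid pair is dropped (inner lid faster than 0.4 m/s out of the fingers' grip) (linear speed of inner_lid above 0.4 m/s and contact force between the fingers and inner_lid below 0.2 N).
It fails at once if the outer lid is dropped (parted from the inner lid, faster than 0.4 m/s, touching nothing) (linear speed of outer_lid above 0.4 m/s and z of outer_lid in the frame of inner_lid above 0.013 m and contact force between outer_lid and anything else below 0.05 N).
It fails at once if a bystander is moved by more than 30 mm (distance of any of ink_jar, palette_knife, quart_tin, half_tin, mixing_cup, brush, small_tin, tape_core from where it was at the start of the episode above 0.03 m).
It also fails if it takes over 61 s, if anything falls off the work surface, if the arm or the gripper's body presses on something with over 40 N, if the wrist force passes 120 N, or if a joint passes its speed limit or range.

## Working session

There is one attempt and no reset: what is moved stays moved. The work goes in short steps, Python scripts to look and compute and a tool call to move; the robot and the scene stay as the last step left them, time stands still between calls to the robot, and variables do not carry over. Pictures are saved under pics/ and viewed, at most 10 in all, crops included, and the job is handed in when it is done.

Besides the shell and the picture viewer there is one more tool, called after "Emit:" as a command line: name --argument value ..., lists and objects as JSON in quotes. send_rows: Moves the arm, as the interface text tells. Its arguments: {"type":"object","properties":{"increments":{"type":"array"},"newtons":{"type":"number"}},"required":["increments"]}

```bash
mkdir -p pics
python3 - <<'E'
from rig import status,cams,bot
import cv2,numpy as np
np.set_printoptions(precision=4,suppress=True)
s=status.read_state();print({k:np.round(v,4).tolist() for k,v in s.items()},bot.grasp_offset)
for n in("top","side","wrist"):
    c=cams.camera(n);cv2.imwrite(f"pics/{n}0.png",c["image"][:,:,::-1]);np.savez(f"pics/{n}0.npz",**c)
    print(n,c["K"].tolist(),c.get("cam_to_world",c.get("tool_from_camera")))
E
```

```text
{'time': 0.0, 'joint_pos': [-1.4057, 0.309, 1.6352, -0.0, 1.1997, -0.0697], 'joint_vel': [-0.0013, 0.0002, -0.0004, 0.0005, 0.0014, -0.0011], 'effort': [0.0006, -41.525, -27.6664, 0.0, 0.0103, -0.0], 'position': [0.1453, -0.607, 0.23], 'tcp_rot': [0.9931, 0.1172, -0.0001, -0.0012], 'contact_force': [-1.2105, 0.2319, 0.3785], 'moment': [-0.019, -0.0007, 0.0525], 'grasp_force': 0.0, 'grip_width': 0.0854} -0.0187
top [[477.36680926519006, 0.0, 318.22704120318195], [0.0, 477.36680926519006, 237.48125287950077], [0.0, 0.0, 1.0]] [[-0.0021 -0.9954  0.0953  0.4069]
 [-1.      0.0013 -0.0089 -0.0064]
 [ 0.0087 -0.0954 -0.9954  1.4277]
 [ 0.      0.      0.      1.    ]]
side [[443.38626522872266, 0.0, 316.4985063256072], [0.0, 443.38626522872266, 240.4058694525883], [0.0, 0.0, 1.0]] [[-0.9297 -0.279   0.2403  0.2745]
 [-0.3682  0.7158 -0.5934  0.6201]
 [-0.0065 -0.6402 -0.7682  0.9133]
 [ 0.      0.      0.      1.    ]]
wrist [[410.7716923287453, 0.0, 321.082418581896], [0.0, 410.7716923287453, 240.15680606844947], [0.0, 0.0, 1.0]] [[-0.0006 -0.9454 -0.326   0.0841]
 [ 1.     -0.0004 -0.0007  0.0014]
 [ 0.0005 -0.326   0.9454 -0.144 ]
 [ 0.      0.      0.      1.    ]]
```

View pics/top0.png

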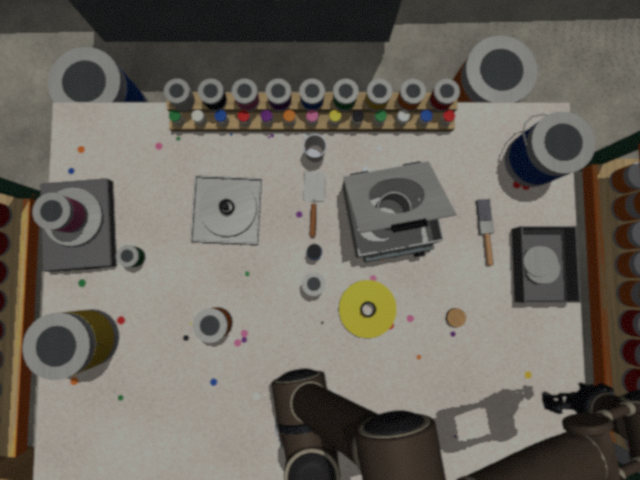

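View pics/side0.png

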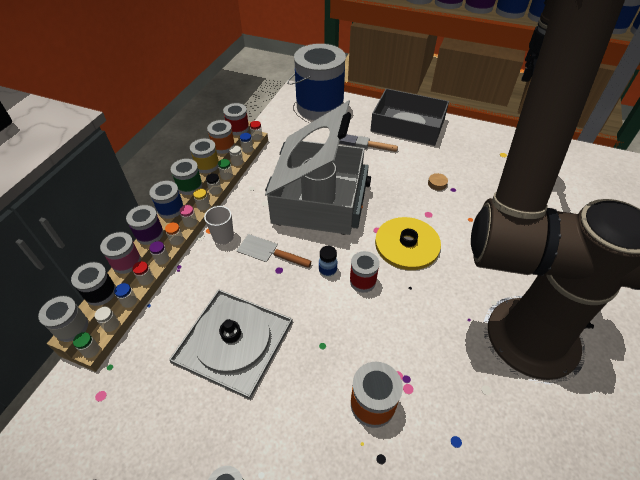

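The tray's steel lid pair is at top (227,208) / side (230,330). Possible mix-ups are the yellow look-alike at top (367,309), a pale disc in the black box (542,265) and a tin lid on the grey block (68,213). I choose the steel pair on the drip tray. The bath is at top (395,210), its black handle near (408,226) / side (344,124). Next is one close crop to check that choice and the bath.

```bash
cat > h.py <<'E'
import numpy as np,cv2
from scipy.spatial.transform import Rotation as R
np.set_printoptions(precision=4,suppress=True)
def ray(c,uv,T=None):
    T=c["cam_to_world"] if T is None else T
    d=T[:3,:3]@np.linalg.solve(c["K"],[uv[0],uv[1],1.]);return T[:3,3],d/np.linalg.norm(d)
def plane(c,uv,z,T=None):
    o,d=ray(c,uv,T);return o+d*(z-o[2])/d[2]
def tri(*rays):
    A=sum(np.eye(3)-np.outer(d,d) for o,d in rays);b=sum((np.eye(3)-np.outer(d,d))@o for o,d in rays)
    p=np.linalg.solve(A,b);return p,[np.linalg.norm(np.cross(p-o,d))*1e3 for o,d in rays]
def proj(c,p,T=None):
    T=c["cam_to_world"] if T is None else T
    q=c["K"]@(np.linalg.inv(T)@np.r_[p,1])[:3];return q[:2]/q[2]
def wT(s,c):
    T=np.eye(4);T[:3,:3]=R.from_quat(s["tcp_rot"]).as_matrix();T[:3,3]=s["position"];return T@c["tool_from_camera"]
def load(n):return dict(np.load(f"pics/{n}.npz"))
def dark(c,box,th=50,lo=15):
    x0,y0,x1,y1=box;m=(c["image"].max(2)<th)[y0:y1,x0:x1].astype(np.uint8)
    n,l,st,ce=cv2.connectedComponentsWithStats(m)
    return [(int(st[i,4]),(ce[i]+[x0,y0]).round(1).tolist(),(st[i,:4]+[x0,y0,0,0]).tolist()) for i in range(1,n) if st[i,4]>=lo]
E
python3 - <<'E'
from h import *
t=load("top0");s=load("side0")
def crop(c,x,y,w,h):return cv2.resize(c["image"][y:y+h,x:x+w,::-1],(400,300),interpolation=cv2.INTER_CUBIC)
cv2.imwrite("pics/crop.png",np.vstack([np.hstack([crop(t,180,165,100,75),crop(t,335,155,132,99)]),np.hstack([crop(s,165,285,140,105),crop(s,255,95,140,105)*1])]))
for n,c,b in(("tknob",t,(210,190,245,225)),("thandle",t,(385,210,440,262)),("sknob",s,(210,310,250,350)),("shandle",s,(330,100,375,200))):print(n,dark(c,b))
E
```

```text
tknob [(74, [223.8, 204.9], [220, 200, 10, 11]), (20, [227.6, 212.2], [223, 210, 10, 5])]
thandle [(274, [408.3, 225.5], [388, 219, 40, 14]), (121, [434.7, 229.2], [430, 221, 10, 18]), (39, [418.5, 253.5], [414, 251, 10, 6])]
sknob [(344, [229.9, 331.1], [219, 320, 22, 23])]
shandle [(81, [334.8, 103.0], [330, 100, 13, 9]), (197, [343.9, 125.4], [338, 112, 13, 27]), (60, [372.8, 122.9], [371, 114, 4, 18]), (42, [347.3, 143.0], [340, 141, 16, 5]), (54, [358.6, 179.8], [355, 160, 8, 40]), (66, [366.4, 184.0], [362, 176, 9, 24])]
```

View pics/crop.png

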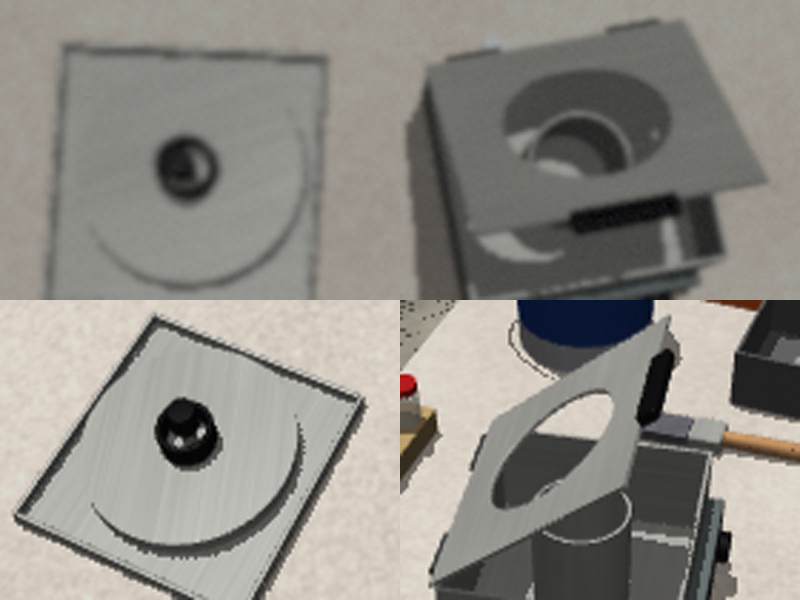

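The crop confirms the steel outer lid with the black knob in its collar, on the tray: knob at top (226.8,207) / side (230,331). The half-open cover's handle is at top (408.5,225.5) / side (344.5,125.5).

Run:
```python
from h import *
t=load("top0");s=load("side0")
T=lambda x,y:(335+(x-400)*.33,155+y*.33)
S=lambda x,y:(255+(x-400)*.35,95+(y-300)*.35)
P=lambda n,a,b:print(n,*tri(ray(t,a),ray(s,b)))
P("knob",(226.8,207),(230.2,331)); 
P("handle",(408.5,225.5),(344.5,125.5))
P("hingeA",T(432,67),S(432,583));P("hingeB",T(683,22),S(492,417))
P("freeA",T(470,232),S(632,492));P("freeB",T(767,182),S(668,322))
P("potrim",T(580,160),S(583,512))
for a in((383,230),):print(plane(t,a,.1))
```

```text
knob [0.6319 0.2511 0.0314] [np.float64(0.5052003725792964), np.float64(0.5052003725791274)]
handle [ 0.5467 -0.238   0.2685] [np.float64(0.5071478293427593), np.float64(0.5071478293429876)]
hingeA [ 0.7026 -0.095   0.1137] [np.float64(0.01360348439590886), np.float64(0.013603484395884947)]
hingeB [ 0.7442 -0.326   0.1223] [np.float64(1.4537560560408391), np.float64(1.4537560560409257)]
freeA [ 0.5286 -0.1166  0.2563] [np.float64(5.299587217142402), np.float64(5.299587217142232)]
freeB [ 0.576  -0.3611  0.2497] [np.float64(0.43477003008996346), np.float64(0.4347700300901603)]
potrim [ 0.6126 -0.2308  0.1159] [np.float64(2.7679213735486963), np.float64(2.7679213735484214)]
[ 0.5549 -0.1997  0.1   ]
```

Emit:
send_rows --increments '[[[0.06,-0.02,-0.05,0.008,0],[0.12,-0.05,-0.09,0.008,0],[0.17,-0.08,-0.11,0.008,0],[0.22,-0.11,-0.11,0.008,0],[0.27,-0.14,-0.11,0.008,0]]]'

```text
time: 0.78
position: [0.3613, -0.4229, 0.3413]
tcp_rot: [0.996, 0.092, 0.001, 0.001]
contact_force: [0.5, -0.9, 0.6]
grip_width: 0.0002
grasp_force: 0.0
```

Emit:
send_rows --increments '[[[0.04,-0.025,0,0,0],[0.08,-0.05,0,0,0],[0.12,-0.075,0,0,0],[0.13,-0.1,0,0,0],[0.13,-0.1,0,0,0]]]'

```text
time: 1.4
position: [0.4698, -0.3, 0.3399]
tcp_rot: [0.996, 0.094, -0.0, -0.0]
contact_force: [0.5, 0.4, -0.0]
grip_width: -0.0001
grasp_force: 0.0
```

```bash
cat >> h.py <<'E'
def shot(name):
    from rig import status,cams
    s=status.read_state();c=cams.camera("wrist");c["cam_to_world"]=wT(s,c);np.savez(f"pics/{name}.npz",**c);cv2.imwrite(f"pics/{name}.png",c["image"][:,:,::-1]);return s,c
E
python3 - <<'E'
from h import *
s,c=shot("w1");print(s["position"])
print(dark(c,(0,0,640,480),45,150),proj(c,[.547,-.24,.27]),proj(c,[.613,-.231,.126]))
E
```

```text
[ 0.4698 -0.3     0.3399]
[(216, [530.7, 67.6], [522, 37, 19, 64]), (8698, [219.5, 93.4], [129, 70, 190, 65]), (1652, [25.3, 100.2], [0, 83, 51, 38]), (201, [74.0, 108.4], [64, 97, 17, 23]), (7433, [582.1, 227.9], [531, 139, 109, 193]), (210, [334.0, 166.3], [321, 162, 28, 9]), (770, [187.0, 269.4], [167, 250, 41, 39]), (49586, [285.9, 428.9], [0, 305, 604, 175]), (1394, [603.8, 328.5], [565, 314, 75, 31])] [227.76    92.2064] [266.3141   2.7943]
```

View pics/w1.png

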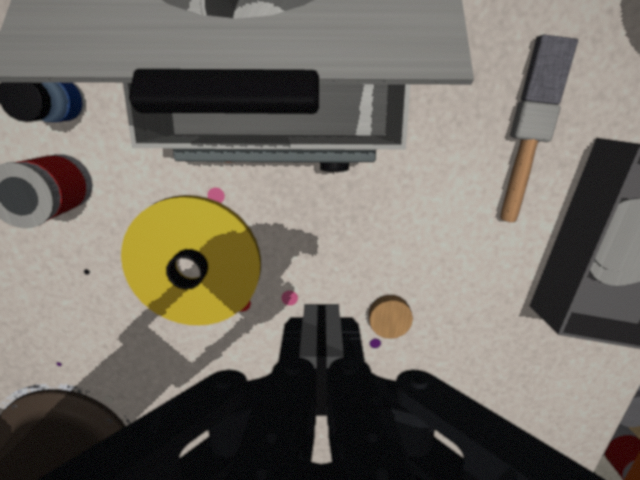

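The view shows the cover square to the tool: handle at (226,90), against (228,92) predicted. The pot is at the top edge and the yellow look-alike at (190,260).

Emit:
send_rows --increments '[[[0.045,-0.023,0.0,0,0],[0.087,-0.0445,0.0,0,0],[0.087,-0.0445,0.03,0,0],[0.087,-0.0445,0.05,0,0],[0.087,-0.0445,0.05,0,0]]]'

```text
time: 2.08
position: [0.5447, -0.2424, 0.2875]
tcp_rot: [0.996, 0.091, -0.002, -0.001]
contact_force: [0.0, 0.7, 0.1]
grip_width: -0.0004
grasp_force: 0.0
```

Emit:
send_rows --increments '[[[0,0,0.01,0,0],[-0.005,0,0.02,0,0],[-0.012,0,0.03,0,0],[-0.018,0,0.04,0,0],[-0.023,0,0.05,0,0]]]'

```text
time: 2.7
position: [0.5243, -0.2466, 0.2401]
tcp_rot: [0.996, 0.092, 0.001, 0.0]
contact_force: [0.6, -0.1, 2.1]
grip_width: 0.0001
grasp_force: 0.7
```

Emit:
send_rows --increments '[[[-0.009,0,0.014,0,0],[-0.016,0,0.028,0,0],[-0.021,0,0.042,0,0],[-0.025,0,0.056,0,0],[-0.029,0,0.07,0,0]]]'

```text
time: 3.32
position: [0.4951, -0.2514, 0.1691]
tcp_rot: [0.996, 0.092, -0.0, -0.0]
contact_force: [-0.7, 0.5, -0.3]
grip_width: 0.0001
grasp_force: 0.5
```

Emit:
send_rows --increments '[[[-0.002,0,0.012,0,0],[-0.003,0,0.023,0,0],[-0.005,0,0.033,0,0],[-0.006,0,0.04,0,0],[-0.006,0,0.045,0,0]]]'

```text
time: 3.95
position: [0.4899, -0.2528, 0.1278]
tcp_rot: [0.996, 0.092, -0.001, -0.0]
contact_force: [-9.9, 5.9, 33.5]
grip_width: -0.0
grasp_force: 16.6
```

Emit:
send_rows --increments '[[[0,0,-0.03,0,0],[0.01,0,-0.09,0,0],[0.03,0,-0.15,0,0],[0.06,0,-0.2,0,0],[0.06,0,-0.2,0,0]]]'

```text
time: 4.58
position: [0.5531, -0.2428, 0.3317]
tcp_rot: [0.996, 0.093, 0.005, 0.003]
contact_force: [-0.3, -0.7, 1.6]
grip_width: -0.0003
grasp_force: 0.0
```

Run:
```python
from h import *
s,c=shot("w2");print(s["position"],s["contact_force"],proj(c,[.613,-.231,.126]))
```

```text
[ 0.5531 -0.2428  0.3317] [-0.3096 -0.6654  1.6122] [317.0398 130.8044]
```

Emit:
send_rows --increments '[[[0.05,0.0,0,0,85],[0.1,0.0,0,0,85],[0.1,0.0,0,0,85],[0.1,0.0,0,0,85]]]'

```text
time: 5.12
position: [0.6453, -0.2233, 0.3228]
tcp_rot: [0.996, 0.092, -0.002, -0.001]
contact_force: [0.2, -1.2, -0.1]
grip_width: 0.0723
grasp_force: 0.0
```

Run:
```python
from h import *
s,c=shot("w3");print(s["position"],proj(c,[.613,-.231,.126]))
a=cv2.imread("pics/w2.png");b=c["image"][:,:,::-1]
cv2.imwrite("pics/w23.png",cv2.resize(np.vstack([a[:300],b[:]]),(490,597)))
```

```text
[ 0.6453 -0.2233  0.3228] [322.1761 238.9694]
```

View pics/w23.png

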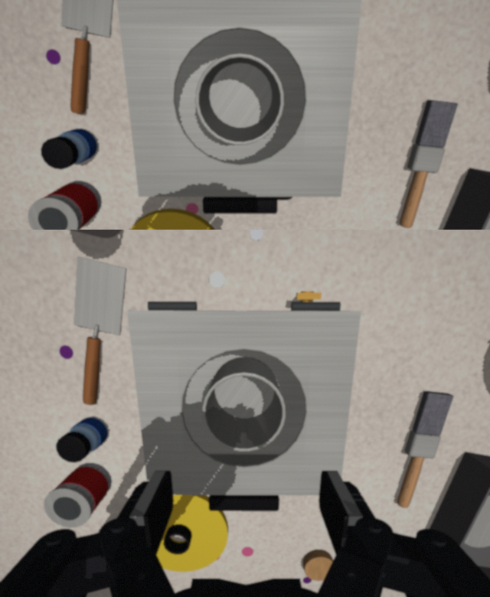

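Run:
```python
from h import *
C={}
for n in("w2","w3"):
    c=load(n);u0=proj(c,[.613,-.231,.126]);h=c["cam_to_world"][2,3]
    g=cv2.medianBlur(cv2.cvtColor(c["image"],cv2.COLOR_RGB2GRAY),5)
    for nm,r,z in(("rim",.048,.126),("open",.072,.120)):
        px=c["K"][0,0]*r/((np.linalg.inv(c["cam_to_world"])@[.613,-.231,z,1])[2])
        x0,y0=(u0-120).astype(int).clip(0);x1,y1=(u0+120).astype(int)
        k=cv2.HoughCircles(np.ascontiguousarray(g[y0:y1,x0:x1]),cv2.HOUGH_GRADIENT_ALT,1.5,5,param1=120,param2=.4,minRadius=int(px-7),maxRadius=int(px+7))
        if k is None: print(n,nm,px,None);continue
        k=k[0]+[x0,y0,0]
        C[n,nm]=k[0]
        for q in k[:3]:print(n,nm,px.round(1),q,plane(c,q[:2],z))
for nm in("rim","open"):
    try:print(nm,*tri(*[ray(load(n),C[n,nm][:2]) for n in("w2","w3")]))
    except KeyError:pass
```

```text
w2 rim 58.1 [312.5    131.5     57.3841] [ 0.6118 -0.2274  0.126 ]
w2 rim 58.1 [309.5    149.5     58.2892] [ 0.5969 -0.2275  0.126 ]
w2 rim 58.1 [326.     154.      58.7454] [ 0.5958 -0.2418  0.126 ]
w2 open 85.7 [312.5    127.      86.8809] [ 0.615  -0.2268  0.12  ]
w3 rim 54.7 [319.     239.5     51.9274] [ 0.612  -0.2284  0.126 ]
w3 rim 54.7 [293.5    244.      54.1635] [ 0.6037 -0.207   0.126 ]
w3 rim 54.7 [301.     211.      54.5374] [ 0.6346 -0.2085  0.126 ]
w3 open 80.8 [317.5    230.5     78.7203] [ 0.618  -0.2258  0.12  ]
rim [ 0.6118 -0.2279  0.1258] [np.float64(0.48405442458561454), np.float64(0.48405442458567294)]
open [ 0.6143 -0.2266  0.1084] [np.float64(0.16226911737893066), np.float64(0.16226911737892485)]
```

Emit:
send_rows --increments '[[[0.01,-0.06,0,0,85],[0.015,-0.12,0,0,85],[0.02,-0.18,0,0,85],[0.03,-0.24,0,0,85],[0.04,-0.3,0,0,85]]]'

```text
time: 5.8
position: [0.6298, 0.0795, 0.3259]
tcp_rot: [0.996, 0.091, 0.0, 0.0]
contact_force: [0.4, 0.3, -1.5]
grip_width: 0.0851
grasp_force: 0.0
```

Emit:
send_rows --increments '[[[0.01,-0.06,0.01,0,85],[0.02,-0.12,0.03,0,85],[0.03,-0.18,0.06,0,85],[0.03,-0.18,0.06,0,85],[0.03,-0.18,0.06,0,85]]]'

```text
time: 6.42
position: [0.627, 0.2605, 0.2652]
tcp_rot: [0.996, 0.092, -0.0, 0.001]
contact_force: [0.8, -0.2, 0.8]
grip_width: 0.0848
grasp_force: 0.0
```

Run:
```python
from h import *
t=load("top0");p=plane(t,(226.8,207),.046)
s,c=shot("w4");print(s["position"],p,proj(c,p),dark(c,(0,0,640,480),50,150))
```

```text
[0.627  0.2605 0.2652] [0.6291 0.2482 0.046 ] [333.387  197.1312] [(1350, [330.2, 193.2], [307, 165, 48, 51]), (215, [555.0, 258.4], [536, 219, 39, 83]), (2137, [50.3, 271.6], [10, 245, 69, 65]), (261, [251.2, 265.0], [212, 244, 86, 33]), (542, [10.5, 297.9], [0, 281, 27, 32]), (22966, [153.4, 433.4], [0, 322, 421, 158]), (18142, [525.1, 426.6], [429, 323, 211, 157]), (591, [527.5, 338.3], [513, 325, 41, 37]), (175, [636.6, 363.9], [632, 346, 8, 34]), (1539, [560.9, 374.2], [536, 353, 50, 43])]
```

View pics/w4.png

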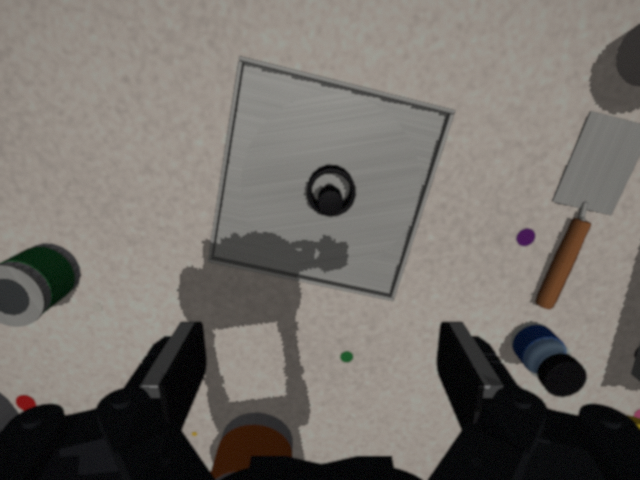

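The view shows the tray (220–450, 60–295), the black collar ring centred near (331,190) and the knob's top face near (330,201).

Run:
```python
from h import *
c=load("w4");print(plane(c,(331,190.5),.046),plane(c,(330,201),.074))
```

```text
[0.6346 0.2515 0.046 ] [0.6316 0.2524 0.074 ]
```

Emit:
send_rows --increments '[[[-0.02,0.006,0.03,0,85],[-0.02,0.012,0.06,0,85],[-0.02,0.012,0.09,0,85],[-0.02,0.012,0.09,0,85]]]'

```text
time: 6.98
position: [0.609, 0.243, 0.1737]
tcp_rot: [0.996, 0.091, -0.002, 0.001]
contact_force: [-0.3, 0.4, 0.5]
grip_width: 0.0851
grasp_force: 0.0
```

Run:
```python
from h import *
s,c=shot("w5");print(s["position"]);u=proj(c,[.63,.249,.06]).astype(int);print(u)
x,y=(u-80).clip(0);cv2.imwrite("pics/w5c.png",cv2.resize(c["image"][y:y+160,x:x+160,::-1],(640,600)));print(x,y)
print(dark(c,(x,y,x+160,y+160),50,50))
```

```text
[0.609  0.243  0.1737]
[315 200]
235 120
[(2394, [312.8, 191.9], [281, 155, 65, 67])]
```

View pics/w5c.png

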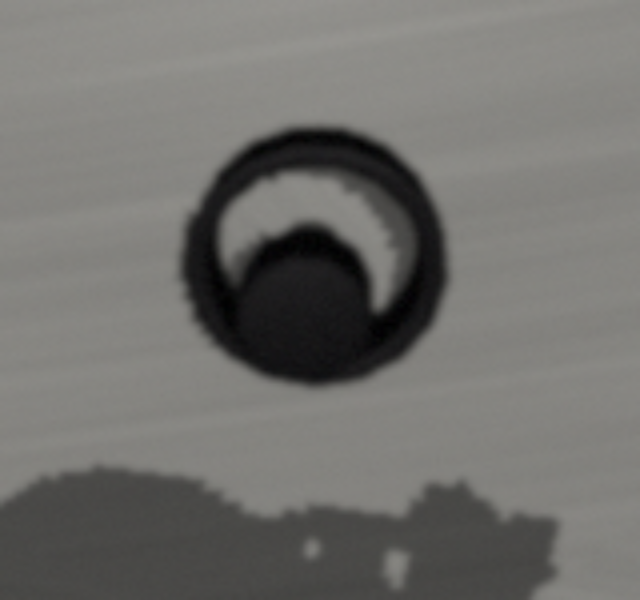

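The close view shows the knob's top face centred at (311,202) inside the collar ring, which is centred near (314,188).

Run:
```python
from h import *
a=load("w4");b=load("w5")
print(tri(ray(a,(330,201)),ray(b,(311,202.1))),tri(ray(a,(331,190.5)),ray(b,(313.8,188))))
print(plane(b,(311,202.1),.074),plane(b,(313.8,188),.046))
```

```text
(array([0.6297, 0.2519, 0.0657]), [np.float64(0.10444986655226396), np.float64(0.10444986655245428)]) (array([0.6339, 0.2512, 0.042 ]), [np.float64(0.06153305786671088), np.float64(0.06153305786664203)])
[0.6319 0.2521 0.074 ] [0.6348 0.2513 0.046 ]
```

Emit:
send_rows --increments '[[[0.0243,-0.0046,0.03,0,85],[0.0243,-0.0046,0.06,0,85],[0.0243,-0.0046,0.09,0,85],[0.0243,-0.0046,0.12,0,85],[0.0243,-0.0046,0.12,0,85]]]'

```text
time: 7.65
position: [0.6327, 0.2538, 0.0547]
tcp_rot: [0.996, 0.092, -0.001, 0.0]
contact_force: [-0.7, -0.2, -0.3]
grip_width: 0.0853
grasp_force: 0.0
```

Emit:
send_rows --increments '[[[0,0.0015,0,0,50],[0,0.0015,0,0,28],[0,0.0015,0,0,15],[0,0.0015,0,0,15],[0,0.0015,0,0,15]]]' --newtons 50

```text
time: 8.28
position: [0.6343, 0.2541, 0.0567]
tcp_rot: [0.996, 0.092, 0.001, -0.0]
contact_force: [-0.9, 0.9, 5.6]
grip_width: 0.0198
grasp_force: 49.0
```

Emit:
send_rows --increments '[[[0,0,0,0,15],[0,0,0,0,15],[0,0,-0.005,0,15],[0,0,-0.01,0,15],[0,0,-0.015,0,15]]]' --newtons 50

```text
time: 8.9
position: [0.6326, 0.2529, 0.0693]
tcp_rot: [0.996, 0.092, -0.001, 0.0]
contact_force: [-0.0, 0.4, -4.5]
grip_width: 0.0199
grasp_force: 49.0
```

Emit:
send_rows --increments '[[[0,0,-0.02,0,15],[0,0,-0.05,0,15],[0,0,-0.085,0,15],[0,0,-0.12,0,15],[0,0,-0.145,0,15]]]'

```text
time: 9.52
position: [0.6346, 0.2536, 0.2192]
tcp_rot: [0.996, 0.092, 0.002, -0.0]
contact_force: [0.9, -0.9, -5.6]
grip_width: 0.0199
grasp_force: 49.3
```

Emit:
send_rows --increments '[[[0,0,-0.02,0,15],[0,0,-0.04,0,15],[0,0,-0.05,0,15],[0,0,-0.05,0,15],[0,0,-0.05,0,15]]]'

```text
time: 10.15
position: [0.6328, 0.2531, 0.2638]
tcp_rot: [0.996, 0.092, -0.001, 0.0]
contact_force: [-0.5, 0.1, -4.5]
grip_width: 0.0197
grasp_force: 49.3
```

Run:
```python
from h import *
from rig import cams
s,c=shot("w6");print(s["position"],s["contact_force"],s["grip_width"])
d=cams.camera("side");np.savez("pics/side1.npz",**d)
u=proj(d,s["position"]).astype(int);x,y=(u-[110,80]).clip(0);print(u,x,y)
a=cv2.resize(d["image"][y:y+165,x:x+220,::-1],(400,300));b=cv2.resize(c["image"][:,:,::-1],(400,300))
cv2.imwrite("pics/lift.png",np.hstack([a,b]))
```

```text
[0.6328 0.2531 0.2638] [-0.5314  0.0956 -4.4617] 0.019673473848490684
[209 269] 99 189
```

View pics/lift.png

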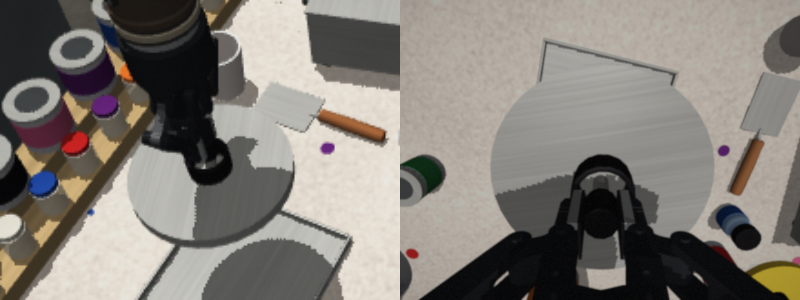

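Both lids came up together and level: the side crop shows the pair above the empty tray, and the wrist crop shows the disc centred on the tool.

Emit:
send_rows --increments '[[[-0.004,0.02,0,0,15],[-0.013,0.06,0,0,15],[-0.024,0.105,0,0,15],[-0.034,0.15,0,0,15],[-0.045,0.195,0,0,15]]]'

```text
time: 10.88
position: [0.6245, 0.0507, 0.265]
tcp_rot: [0.996, 0.092, -0.0, 0.0]
contact_force: [-0.0, -0.1, -4.2]
grip_width: 0.0199
grasp_force: 49.4
```

Emit:
send_rows --increments '[[[-0.01,0.045,0,0,15],[-0.021,0.09,0,0,15],[-0.031,0.135,0,0,15],[-0.042,0.18,0,0,15],[-0.05,0.215,0,0,15]]]'

```text
time: 11.5
position: [0.6142, -0.1703, 0.265]
tcp_rot: [0.996, 0.091, -0.001, 0.0]
contact_force: [1.3, -0.0, -4.8]
grip_width: 0.0198
grasp_force: 49.4
```

Emit:
send_rows --increments '[[[-0.005,0.025,0,0,15],[-0.01,0.045,0,0,15],[-0.0124,0.0584,0,0,15],[-0.0124,0.0584,0,0,15],[-0.0124,0.0584,0,0,15]]]'

```text
time: 12.12
position: [0.614, -0.2258, 0.2652]
tcp_rot: [0.996, 0.092, -0.0, -0.001]
contact_force: [0.3, 1.5, -5.2]
grip_width: 0.0196
grasp_force: 49.4
```

Emit:
send_rows --increments '[[[-0.001,0.001,0.02,0,15],[-0.001,0.001,0.04,0,15],[-0.001,0.001,0.06,0,15],[-0.001,0.001,0.075,0,15],[-0.001,0.001,0.08,0,15]]]'

```text
time: 12.75
position: [0.6121, -0.2275, 0.183]
tcp_rot: [0.996, 0.092, -0.002, -0.001]
contact_force: [-0.1, 0.6, -4.2]
grip_width: 0.0199
grasp_force: 49.4
```

Emit:
send_rows --increments '[[[0,0,0.003,0,15],[0,0,0.006,0,15],[0,0,0.009,0,15],[0,0,0.011,0,15],[0,0,0.011,0,15]]]'

```text
time: 13.38
position: [0.613, -0.2279, 0.1742]
tcp_rot: [0.996, 0.092, -0.0, -0.0]
contact_force: [-0.1, -0.0, -4.5]
grip_width: 0.0199
grasp_force: 49.4
```

Emit:
send_rows --increments '[[[0,0,0.0015,0,15],[0,0,0.003,0,15],[0,0,0.0045,0,15],[0,0,0.0055,0,15],[0,0,0.0055,0,15]]]'

```text
time: 14.0
position: [0.6136, -0.2282, 0.1694]
tcp_rot: [0.996, 0.092, 0.0, 0.0]
contact_force: [0.3, 0.4, -2.4]
grip_width: 0.0195
grasp_force: 49.7
```

Emit:
send_rows --increments '[[[0,0,0.0005,0,15],[0,0,0.001,0,15],[0,0,0.0015,0,15],[0,0,0.0015,0,15],[0,0,0.0015,0,15]]]'

```text
time: 14.62
position: [0.6135, -0.228, 0.1687]
tcp_rot: [0.996, 0.092, 0.0, 0.0]
contact_force: [-2.9, 1.8, 5.9]
grip_width: 0.0198
grasp_force: 50.5
```

Emit:
send_rows --increments '[[[0,0,-0.001,0,19],[0,0,-0.001,0,26],[0,0,-0.001,0,40],[0,0,-0.001,0,60],[0,0,-0.001,0,85]]]'

```text
time: 15.25
position: [0.6131, -0.228, 0.1681]
tcp_rot: [0.996, 0.092, -0.0, -0.0]
contact_force: [0.9, 0.6, -0.2]
grip_width: 0.0745
grasp_force: 0.0
```

Emit:
send_rows --increments '[[[0,0,-0.001,0,85],[0,0,-0.03,0,85],[-0.0,0,-0.06,0,85],[-0.01,0,-0.08,0,85],[-0.02,0,-0.08,0,85]]]'

```text
time: 15.88
position: [0.5939, -0.2323, 0.2505]
tcp_rot: [0.996, 0.092, 0.002, 0.001]
contact_force: [0.0, -0.8, 0.4]
grip_width: 0.085
grasp_force: 0.0
```

Run:
```python
from h import *
from rig import cams
s,c=shot("w7");print(s["position"])
d=cams.camera("side");np.savez("pics/side2.npz",**d)
x,y=240,70;a=cv2.resize(d["image"][y:y+180,x:x+160,::-1],(320,360))
b=cv2.resize(c["image"][:,:,::-1],(480,360));cv2.imwrite("pics/set.png",np.hstack([a,b]))
print(dark(c,(240,120,400,300),50,50), proj(c,[.612,-.228,.186]),proj(c,[.612,-.228,.1595]))
```

```text
[ 0.5939 -0.2323  0.2505]
[(3227, [319.3, 217.0], [283, 175, 73, 77])] [316.7209 229.2495] [317.08   215.9472]
```

View pics/set.png

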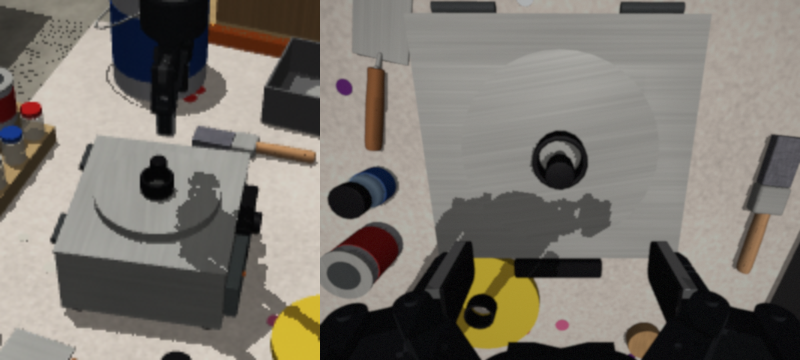

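The pair sits square on the shut bath: collar near (319,214) and knob near (320,230) in the wrist view, within about 2 mm of the pot axis. Next I grip the collar.

Emit:
send_rows --increments '[[[0.0215,0,0.02,0,85],[0.0215,0,0.05,0,85],[0.0215,0,0.08,0,85],[0.0215,0,0.1,0,85],[0.0215,0,0.1,0,85]]]'

```text
time: 16.6
position: [0.6124, -0.2268, 0.145]
tcp_rot: [0.996, 0.092, -0.003, -0.002]
contact_force: [0.2, -0.9, 0.5]
grip_width: 0.085
grasp_force: 0.0
```

Emit:
send_rows --increments '[[[0.001,0,0.003,0,85],[0.001,0,0.006,0,85],[0.001,0,0.006,0,85]]]'

```text
time: 16.98
position: [0.616, -0.2277, 0.1431]
tcp_rot: [0.996, 0.092, 0.001, 0.0]
contact_force: [0.6, 0.2, -0.3]
grip_width: 0.0853
grasp_force: 0.0
```

Emit:
send_rows --increments '[[[0,0,0.003,0,70],[0,0,0.003,0,60],[0,0,0.003,0,50],[0,0,0.003,0,45],[0,0,0.003,0,38]]]' --newtons 50

```text
time: 17.6
position: [0.6158, -0.2277, 0.1398]
tcp_rot: [0.996, 0.092, 0.0, 0.0]
contact_force: [-0.6, 0.1, 1.7]
grip_width: 0.0447
grasp_force: 51.0
```

Emit:
send_rows --increments '[[[0,0,0,0,36],[0,0,0,0,36],[0,0,0,0,36]]]' --newtons 50

```text
time: 17.98
position: [0.6158, -0.2277, 0.1398]
tcp_rot: [0.996, 0.092, 0.0, 0.0]
contact_force: [-1.4, 0.3, 5.0]
grip_width: 0.044
grasp_force: 51.2
```

Emit:
send_rows --increments '[[[0,0,-0.003,0,36],[0,0,-0.008,0,36],[0,0,-0.016,0,36],[0,0,-0.026,0,36],[0,0,-0.036,0,36]]]'

```text
time: 18.6
position: [0.6158, -0.2276, 0.1763]
tcp_rot: [0.996, 0.092, 0.0, 0.0]
contact_force: [0.3, -0.1, -1.9]
grip_width: 0.0441
grasp_force: 51.2
```

Emit:
send_rows --increments '[[[0,0,-0.012,0,36],[0,0,-0.026,0,36],[0,0,-0.04,0,36],[0,0,-0.055,0,36],[0,0,-0.066,0,36]]]'

```text
time: 19.23
position: [0.616, -0.2277, 0.2428]
tcp_rot: [0.996, 0.092, 0.001, 0.0]
contact_force: [-0.6, 0.3, -3.0]
grip_width: 0.0438
grasp_force: 51.2
```

Emit:
send_rows --increments '[[[-0.001,0,0,0,36],[-0.001,0,0,0,36],[-0.001,0,0,0,36],[-0.001,0,0,0,36],[-0.001,0,0,0,36]]]'

```text
time: 19.85
position: [0.6145, -0.2276, 0.2409]
tcp_rot: [0.996, 0.092, -0.0, -0.0]
contact_force: [0.1, -0.9, -2.6]
grip_width: 0.0436
grasp_force: 51.2
```

Run:
```python
from h import *
from rig import cams
s,c=shot("w8");print(s["position"],s["contact_force"],s["grip_width"],s["grasp_force"])
d=cams.camera("side");a=cv2.resize(d["image"][50:250,230:400,::-1],(425,500));cv2.imwrite("pics/end.png",a)
```

```text
[ 0.6145 -0.2276  0.2409] [ 0.1232 -0.9206 -2.5772] 0.043621330281656163 51.22187878936529
```

View pics/end.png

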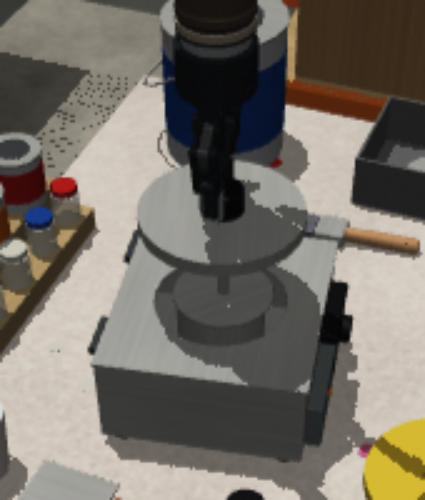

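The side crop shows the outer lid held level about 10 cm up, with the inner lid staying on the pot. The force reading, −2.6 N, matches the outer lid's weight alone.

```bash
python3 -c "
from rig import bot
print(bot.close_job())"
```

```text
the job is handed in; nothing more can be done
None
```

I handed the job in with the cover shut, the inner lid on the pot and the outer lid held level about 10 cm above its seat. The robot's clock read about 20 s. The hand-in returned no verdict, so that end state rests on the last picture and the force readings.

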